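# Put the steamer together on the hob

### The arm

A 7-joint arm with a two-finger parallel gripper is mounted at the origin on a cart in front of the work surface, level with it; the furniture and walls round the work are solid. World frame = base frame: x ahead of the robot, y to its left, z up, the work surface at z = 0. Lengths are in m, angles in rad, forces in N, time in s.
With the tool pointing down it reaches from about 0.4 to 0.85 m from the base axis. Payload 10.4 kg.
Tool frame: the origin (TCP) lies midway between the tips of the shut fingers; the grasp point (between the pads) lies 19 mm behind it (manip.grasp_offset is the distance from the TCP to the grasp point, in m); z points along the fingers, y is the line along which they close (so a half turn about z gives the same grasp; the last joint's range is limited). The gripper opens to 85 mm and grips with 20 to 120 N. Pads are 22 mm wide; open, the fingers measure 114 mm over their backs; the gripper's body (76 mm by 85 mm) begins 54 mm behind the grasp point. The pads swing forward as they close: fully open they stand 13 mm farther back than shut.
Start: joints at [-1.194, 0.332, -0.065, 1.46, 0.022, 1.35, -0.088], TCP at [0.243, 0.576, 0.231] pointing down, gripper open.
Joint ranges: [-2.6, 2.6], [-0.5, 2.12], [-1.47, 1.34], [0.16, 2.42], [-1.27, 4.41], [0.06, 2.06], [-2.6, 2.6]. Speed limits (rad/s): [2.22, 2.22, 2.79, 2.79, 3.14, 3.14, 3.14].

### API

Orientations are given as a unit quaternion [x, y, z, w].
In Python, from workcell import manip, cam, status gives the robot as it stands (manip), with the cameras (cam) and the readings (status).
- The arm moves only by the tool creep_tool, called after "Request:" as name(argument=value, ...), one argument or row to a line, values as JSON. Schema: {"type":"object","properties":{"ticks":{"type":"array","items":{"type":"object","properties":{"rx":{"type":"number"},"ry":{"type":"number"},"rz":{"type":"number"},"dx":{"type":"number"},"dy":{"type":"number"},"dz":{"type":"number"},"aperture":{"type":"number"}},"additionalProperties":false,"required":["aperture"]},"minItems":1,"maxItems":20},"grip_n":{"type":"number"},"only":{"type":"string"},"quiet":{"type":"boolean"},"lines":{"type":"string"}},"required":["ticks"],"additionalProperties":false}. ticks is a list of rows, 1 to 20 of them, each an object with the fields rx, ry, rz (a rotation vector in parts of the range, where 1.0 means 90 degrees), dx, dy, dz (the shift in parts of the range, where 1.0 means 1 m), aperture (the opening from 0.0 (shut) to 1.0 (fully open)); a field left out counts as zero (the opening has to be given); each row is the pose to reach, as a shift and turn from the pose commanded when the call began, along the tool's axes at that moment; what a row does not reach only later rows make up. A row lasts 1/8 s, in which the tool goes at most 0.0625 m and 0.188 rad, less where a joint would pass 70% of its speed; a pose out of reach is approached as far as the arm can. The fingers move at their own pace and stop on an object; grip_n is the grip in N (left out, the last holds). Time passes only in rows, so rows that do not move let the fingers close. The tool returns the time, the measured TCP pose, the force, the opening and the grip force at its end. only (a regular expression) keeps the lines of the reply that match it, lines (a string "A,B") keeps lines A to B, and quiet returns only ok. Input that does not fit is refused with a message, and nothing moves.
- status.get_obs(): the state, without advancing time (a new reading comes with each control period).
- cam.camera(name): name is "side" or "top" or "wrist"; returns the picture (400x640x3 uint8, blue, green, red); there is no depth.
- cam.calibration(name): a dict with "fx", "fy", "cx", "cy" (pixels), "world_from_camera" (4x4, takes a point from camera to world coordinates); the wrist camera has in their place "tool_from_camera" (4x4, takes a point from camera to tool coordinates, whose origin is the TCP and whose axes are the flange's). Camera axes: x right, y up, looking along -z (the intrinsics and any distortion apply to the point x, -y, -z); pixel columns grow to the right and rows downward; lengths in m; the calibration is good to about 2 mm. The wrist camera is an equidistant fisheye: a pixel r from the principal point sees the ray r / f radians off the axis. A picture is of the moment at which its call begins: read the wrist's pose just before it. calibration takes no time and is no camera call.
- manip.hand_in(): hands the job in; it is judged then, once.
The state is a dict: "clock": time; "joint_pos": joint angles; "joint_velocities": joint speeds; "tau": joint torques, N m; "position": TCP position; "ee_rot": TCP orientation; "ft_force": force on the tool from outside, world axes, zero at the start; "torque": the same for the moment, N m; "grip_width": opening from 0.0 (shut) to 1.0 (fully open); "grasp_force": force on a finger pad.
Only numpy, scipy, OpenCV 4.12 (cv2) and the standard library are available. Lean on these libraries where they do the work, as an engineer would, in place of code of your own. Each camera call takes 0.05 s, during which the arm holds its last target. There are 200 camera calls.

### The job

Get the pan on the hob ready for steaming: lift its lid off by the knob and lay it knob up on the free part of the chopping board beside the hob, hang the steamer insert in the pan so that its flange sits all round on the pan's rim, then put the lid on top of the steamer so that it is fully seated and level. Set things down rather than dropping them, keep the pan on its cooking ring, and leave the two jars on the board standing where they are.

Things in the scene. Friction and masses are not known exactly. Their poses are not given: they have to be found in the camera images.
- pan: Two-handled steel pan standing loose on the hob (1.4 kg). 168 mm across, 80 mm high, wall 3 mm (mouth 162 mm inside), inner floor 6 mm above its underside. Steel loop handles on its +y and -y sides reach 119 mm from the axis, 54 to 71 mm high. Origin: centre of the underside, z up along the axis.
- lid: Loose steel lid (0.3 kg), at first on the pan. Origin: centre of its underside, z up (knob side). A plug 155 mm across (148 at the bottom), z 0 to 6 mm, drops into a mouth; the brim, 178 mm across, underside at z = 6 mm, rests on the rim; low dome to 21 mm. It fits pan and steamer alike: seated on the steamer its origin is 62 mm above the steamer's, on the pan 74 mm above the pan's.
- lid_knob (a point): Point to grip the lid: on the axis in the black round lid knob, 40 mm above the lid's underside. The knob is an upright cylinder, 32 mm in diameter, z 29 to 51 mm in the lid's frame, on a neck 18 mm across.
- steamer: Steel steamer insert, loose (0.36 kg), standing empty on the worktop. Origin: centre of its underside, z up. Tapered perforated bowl (128 mm across, 153 at z = 38 mm), flange 172 mm across whose underside (z = 38 mm) rests on the pan's rim, band 168 mm across up to its rim at 68 mm (mouth 162 mm inside). Floor 4 mm. Seated in the pan its origin is 42 mm above the pan's.
- steamer_knob (a point): Point to grip the steamer: on the axis in the black knob of its lifting post, 47 mm above the steamer's underside. The knob is an upright cylinder, 22 mm in diameter, z 36 to 58 mm (its top 10 mm below the rim); 70 mm free all round it.
- board: Wooden chopping board beside the hob, flat, fixed, 240 mm (its x) by 340 mm (its y), top 22 mm above the worktop. Origin: centre of the underside. Its +y end is nearer the robot and free; two jars stand 110 to 140 mm from the centre at the -y end. The lid has room centred 60 mm from the centre towards +y. It is left or right of the hob, the steamer on the other side.
- hob_ring (a point): Centre of the cooking ring marked on the black glass top of the portable induction hob (242 x 260 mm, fixed, glass 36 mm above the worktop). The pan stands on it. Wall cabinets overhang the back of the worktop from x = 0.62 m on, 0.58 m above it: keep the wrist below or in front of them.
- spice_jar: Bystander: glass spice jar with a green cap, 46 mm across, 106 mm high, loose on the far end of the board. Origin: centre of the underside.
- salt: Bystander: glass salt shaker, 44 mm across, 90 mm high, loose on the far end of the board. Origin: centre of the underside.

How it is judged:
By the outcome, as a careful person would: the job done as asked, in the order asked, and still so for the second after the job is handed in, with the robot touching nothing.
It also fails if it takes over 72 s, if anything falls off the work surface, if the arm or the gripper's body presses on something with over 40 N, if the wrist force passes 120 N, or if a joint passes its speed limit or range.

## Working session

There is one attempt and no reset: what is moved stays moved. The work goes in short steps, Python scripts to look and compute and a tool call to move; the robot and the scene stay as the last step left them, time stands still between calls to the robot, and variables do not carry over. Pictures are saved under pics/ and viewed, at most 10 in all, crops included, and the job is handed in when it is done.

```bash
ls; mkdir -p pics
```

Run:
```python
from workcell import manip, cam, status
import cv2,numpy as np
o=status.get_obs();print(o['clock'],o['position'],o['ee_rot'],o['grip_width'],manip.grasp_offset)
for n in['top','side']:
    cv2.imwrite(f'pics/{n}1.png',cam.camera(n))
    c=cam.calibration(n);print(n,{k:np.round(v,4).tolist() for k,v in c.items()})
c=cam.calibration('wrist');print({k:np.round(v,4).tolist() for k,v in c.items()})
```

```text
pics
workcell.py
0.0 [0.24312565 0.57536151 0.23051045] [ 1.98582201e-01  9.80083979e-01 -6.98934340e-04 -1.25478963e-04] 1.0005917759202374 0.0187
top {'fx': 432.1478, 'fy': 432.1478, 'cx': 323.7712, 'cy': 198.8842, 'world_from_camera': [[-0.0272, 0.9865, -0.1616, 0.3585], [-0.9994, -0.0302, -0.0162, 0.0012], [-0.0208, 0.1611, 0.9867, 1.5184], [0.0, 0.0, 0.0, 1.0]]}
side {'fx': 375.0292, 'fy': 375.0292, 'cx': 315.6294, 'cy': 200.4619, 'world_from_camera': [[-0.9999, 0.0158, -0.0042, 0.5905], [-0.0127, -0.5874, 0.8092, 0.8749], [0.0103, 0.8091, 0.5875, 0.7553], [0.0, 0.0, 0.0, 1.0]]}
{'fx': 309.7069, 'fy': 309.7069, 'cx': 316.7361, 'cy': 196.443, 'tool_from_camera': [[0.0005, 0.9575, 0.2885, 0.0722], [1.0, -0.0003, -0.0006, 0.0014], [-0.0005, 0.2885, -0.9575, -0.1423], [0.0, 0.0, 0.0, 1.0]]}
```

View pics/top1.png

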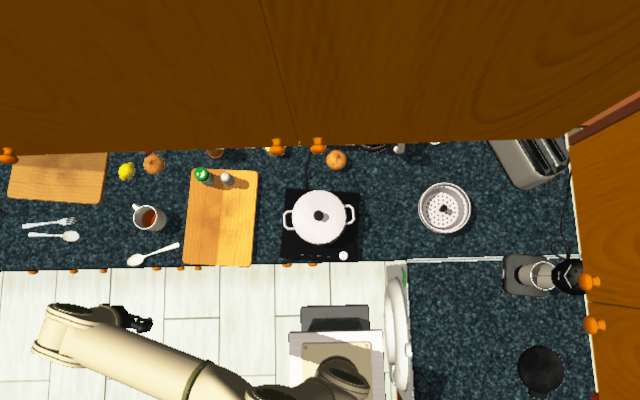

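View pics/side1.png

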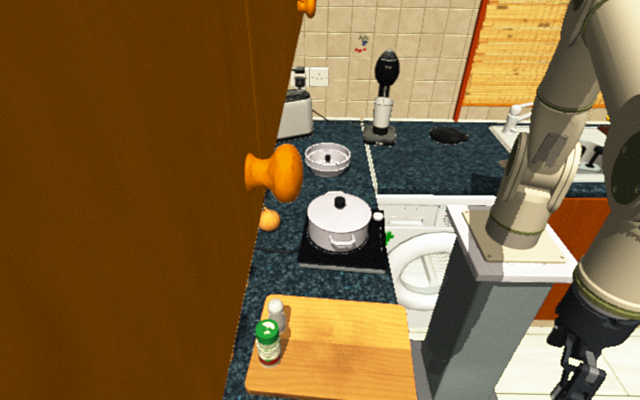

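The top view shows the lid knob at about (319,215), the steamer at (444,208) and the board with corners at about (190,168), (258,172), (251,266) and (183,263). The jars are at (202,174) and (227,180). In the side view the lid knob is at (340,202) and the steamer knob at (327,158).

Create h.py:
```python
import numpy as np,cv2
from workcell import manip, cam, status
from scipy.spatial.transform import Rotation as R
def ray(n,u,v):
    c=cam.calibration(n);T=np.array(c['world_from_camera'])
    d=T[:3,:3]@np.array([(u-c['cx'])/c['fx'],-(v-c['cy'])/c['fy'],-1]);return T[:3,3],d
def atz(n,u,v,z):
    p,d=ray(n,u,v);return p+d*(z-p[2])/d[2]
def tri(a,b):
    (p,d),(q,e)=ray('top',*a),ray('side',*b)
    s=np.linalg.lstsq(np.c_[d,-e],q-p,rcond=None)[0];x,y=p+d*s[0],q+e*s[1]
    return (x+y)/2,np.linalg.norm(x-y)
def proj(n,P):
    c=cam.calibration(n);T=np.linalg.inv(np.array(c['world_from_camera']))
    q=(T[:3,:3]@np.atleast_2d(P).T).T+T[:3,3]
    return np.c_[c['cx']+c['fx']*q[:,0]/-q[:,2],c['cy']-c['fy']*q[:,1]/-q[:,2]]
def blob(im,u,v,r,thr=70):
    w=im[v-r:v+r+1,u-r:u+r+1].max(2)<thr
    n,l,s,c=cv2.connectedComponentsWithStats(w.astype(np.uint8),connectivity=4)
    i=1+np.argmin([np.hypot(*(c[k]-r))-(s[k,4]>5)*50 for k in range(1,n)])
    return c[i]+[u-r,v-r],s[i]
def shift(target,yaw_y=None):
    "tool-axis shift for a TCP world target"
    o=status.get_obs();return R.from_quat(o['ee_rot']).inv().apply(np.array(target)-o['position'])
```

Run:
```python
from h import *
t=cv2.imread('pics/top1.png');s=cv2.imread('pics/side1.png')
for nm,a,b,z in[('lid',(319,215),(340,202),.150),('st',(444,208),(327,158),.047)]:
    A,sa=blob(t,*a,8);B,sb=blob(s,*b,7)
    print(nm,A,sa,B,sb,*tri(A,B),atz('top',*A,z),atz('side',*B,z))
for q in[(192,168),(258,172),(251,266),(183,263)]:print(atz('top',*q,.022))
c=cv2.resize(t[145:275,170:490],None,fx=2.5,fy=2.5,interpolation=cv2.INTER_CUBIC)
d=cv2.resize(s[130:400,230:430],None,fx=1.3,fy=1.3,interpolation=cv2.INTER_CUBIC)
cv2.imwrite('pics/c1.png',c)
```

```text
lid [318.33333333 215.23333333] [ 4  4  8  9 60] [339.42708333 202.08333333] [ 2  2 10 11 96] [0.53008595 0.04258094 0.14690775] 0.0014358110022987308 [0.53041197 0.04237659 0.15      ] [0.52970134 0.04704032 0.15      ]
st [443.26666667 208.1       ] [ 4  5  7  7 30] [327.42857143 157.61904762] [ 6  4  4  6 21] [ 0.55466841 -0.38248127  0.04582881] 0.0013244441323210213 [ 0.55517487 -0.38228345  0.047     ] [ 0.55408552 -0.38013629  0.047     ]
[0.72988585 0.49349335 0.022     ]
[0.70768896 0.25694323 0.022     ]
[0.3778522  0.28190961 0.022     ]
[0.3945196 0.5172543 0.022    ]
```

View pics/c1.png

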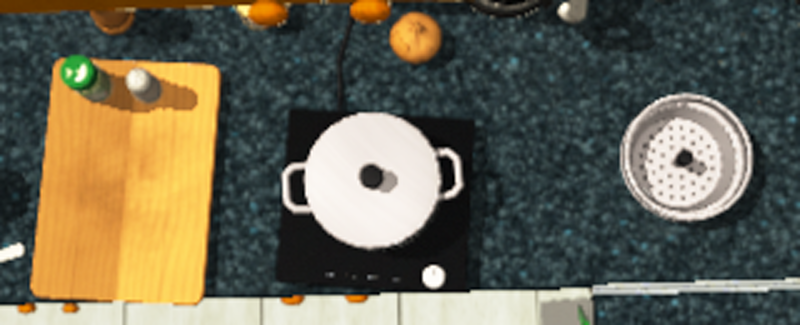

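Run:
```python
from h import *
print(shift([.530,.043,.26]))
for q in[(191.2,169),(257.6,171),(251.6,266.2),(182.4,262.6)]:print(atz('top',*q,.022))
```

```text
[-0.47144428 -0.3788196  -0.0288988 ]
[0.72631098 0.49628796 0.022     ]
[0.7113785  0.25836138 0.022     ]
[0.3771167  0.27984228 0.022     ]
[0.39594361 0.51937304 0.022     ]
```

Request:
creep_tool(
  ticks=[
    {"dx": -0.16, "dy": -0.13, "dz": -0.03, "aperture": 1},
    {"dx": -0.32, "dy": -0.26, "dz": -0.03, "aperture": 1},
    {"dx": -0.471, "dy": -0.379, "dz": -0.029, "aperture": 1},
    {"dx": -0.471, "dy": -0.379, "dz": -0.029, "aperture": 1},
    {"dx": -0.471, "dy": -0.379, "dz": -0.029, "aperture": 1},
    {"dx": -0.471, "dy": -0.379, "dz": -0.029, "aperture": 1},
    {"dx": -0.471, "dy": -0.379, "dz": -0.029, "aperture": 1},
    {"dx": -0.471, "dy": -0.379, "dz": -0.029, "aperture": 1},
    {"dx": -0.471, "dy": -0.379, "dz": -0.029, "aperture": 1},
    {"dx": -0.471, "dy": -0.379, "dz": -0.029, "aperture": 1},
    {"dx": -0.471, "dy": -0.379, "dz": -0.029, "aperture": 1},
    {"dx": -0.471, "dy": -0.379, "dz": -0.029, "aperture": 1},
    {"dx": -0.471, "dy": -0.379, "dz": -0.029, "aperture": 1},
    {"dx": -0.471, "dy": -0.379, "dz": -0.029, "aperture": 1},
  ],
  grip_n=60,
)

```text
clock: 1.85
position: [0.5293, 0.0442, 0.2603]
ee_rot: [0.198, 0.98, 0.0, -0.0]
ft_force: [0.2, -0.3, -0.2]
grip_width: 1.001
grasp_force: 0.0
```

Add to h.py:
```python
def wproj(P,o):
    c=cam.calibration('wrist');W=np.eye(4);W[:3,:3]=R.from_quat(o['ee_rot']).as_matrix();W[:3,3]=o['position']
    T=np.linalg.inv(W@np.array(c['tool_from_camera']));q=(T[:3,:3]@np.atleast_2d(P).T).T+T[:3,3]
    r=np.hypot(q[:,0],q[:,1]);k=np.arctan2(r,-q[:,2])/r
    return np.c_[c['cx']+c['fx']*k*q[:,0],c['cy']-c['fy']*k*q[:,1]]
def wat(u,v,z,o):
    c=cam.calibration('wrist');W=np.eye(4);W[:3,:3]=R.from_quat(o['ee_rot']).as_matrix();W[:3,3]=o['position']
    T=W@np.array(c['tool_from_camera']);a=np.array([(u-c['cx'])/c['fx'],-(v-c['cy'])/c['fy']]);t=np.linalg.norm(a)
    d=T[:3,:3]@np.r_[a/t*np.sin(t),-np.cos(t)];return T[:3,3]+d*(z-T[2,3])/d[2]
```

Run:
```python
from h import *
o=status.get_obs();print(o['position'],o['joint_pos'])
im=cam.camera('wrist');cv2.imwrite('pics/w1.png',im)
print(wproj([[.53,.0435,.161],[.53,.0435,.15]],o))
```

```text
[0.52932868 0.04424926 0.26027935] [-0.55229921  0.10329258  0.41561771  1.68609277 -0.04292336  1.36117513
  1.04293092]
[[314.31017717 196.84911097]
 [314.39793969 193.0973383 ]]
```

View pics/w1.png

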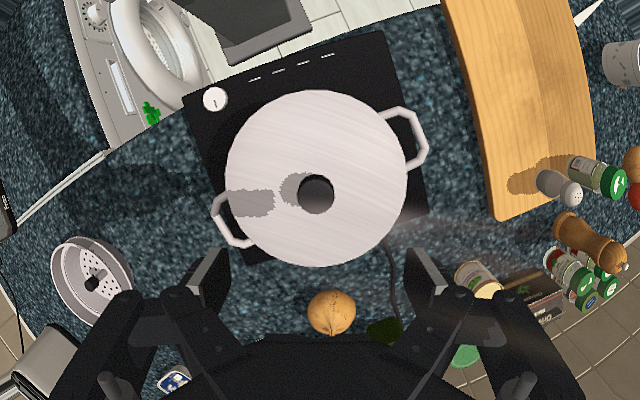

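Wrist view: the knob is at about (316,193), 2 px from the prediction, and the lid brim is centred near (316,178). I'll refine the position from this picture.

Run:
```python
from h import *
o=status.get_obs();im=cv2.imread('pics/w1.png')
b,s=blob(im,316,193,24,85);print(b,s,wat(*b,.158,o))
# brim edge: bright segmentation, circle via boundary points projected to z
g=(im.min(2)>120).astype(np.uint8);g=cv2.morphologyEx(g,cv2.MORPH_OPEN,np.ones((15,15)))
cs=max(cv2.findContours(g,0,1)[0],key=lambda c:cv2.contourArea(c) if cv2.pointPolygonTest(cv2.convexHull(c),(316,193),False)>0 else 0)[:,0]
P=np.array([wat(u,v,.036+.08+.001,o)[:2] for u,v in cs])
from scipy.optimize import least_squares
f=least_squares(lambda x:np.hypot(*(P-x[:2]).T)-x[2],[.53,.043,.089],loss='soft_l1',f_scale=.001);print(f.x,len(P),np.median(abs(f.fun)))
print(shift([*wat(*b,.158,o)[:2],.132]))
```

```text
[315.17647059 190.19498911] [  5   5  37  32 918] [0.52592636 0.04580295 0.158     ]
[0.53119834 0.04394248 0.08870437] 522 0.0002605388090776359
[0.00385207 0.00023381 0.12830004]
```

Request:
creep_tool(
  ticks=[
    {"dx": -0.001, "dz": 0.05, "aperture": 1},
    {"dx": -0.001, "dz": 0.09, "aperture": 1},
    {"dx": -0.001, "dz": 0.11, "aperture": 1},
    {"dx": -0.001, "dz": 0.12, "aperture": 1},
    {"dx": -0.001, "dz": 0.127, "aperture": 1},
    {"dx": -0.001, "dz": 0.127, "aperture": 1},
    {"dx": -0.001, "dz": 0.127, "aperture": 0},
    {"dx": -0.001, "dz": 0.127, "aperture": 0},
    {"dx": -0.001, "dz": 0.127, "aperture": 0},
    {"dx": -0.001, "dz": 0.127, "aperture": 0},
    {"dx": -0.001, "dz": 0.127, "aperture": 0},
    {"dx": -0.001, "dz": 0.127, "aperture": 0},
  ],
  grip_n=60,
)

```text
clock: 3.4
position: [0.5308, 0.0429, 0.1338]
ee_rot: [0.199, 0.98, 0.0, 0.0]
ft_force: [-2.2, -0.1, 5.5]
grip_width: 0.357
grasp_force: 59.1
```

```bash
python3 -c "
from workcell import manip, cam, status
o=status.get_obs();print(o['ft_force'],o['grip_width']*.085)"
```

```text
[-2.16120561 -0.08149539  5.49337727] 0.030317230106767873
```

Request:
creep_tool(
  ticks=[
    {"dz": -0.005, "aperture": 0},
    {"dz": -0.012, "aperture": 0},
    {"dz": -0.025, "aperture": 0},
    {"dz": -0.05, "aperture": 0},
    {"dz": -0.08, "aperture": 0},
    {"dz": -0.1, "aperture": 0},
    {"dz": -0.1, "aperture": 0},
    {"dz": -0.1, "aperture": 0},
  ],
)

```text
clock: 4.4
position: [0.5301, 0.0429, 0.2326]
ee_rot: [0.199, 0.98, -0.0, -0.0]
ft_force: [-0.3, -0.4, -3.9]
grip_width: 0.355
grasp_force: 59.7
```

Run:
```python
from h import *
o=status.get_obs();print(o['position'],o['ft_force'],o['grasp_force'])
cv2.imwrite('pics/w2.png',cam.camera('wrist'))
# grasped lid origin z ~ tcp - (.1335-.110); target lid z=.022 -> tcp .0455
print(shift([.493,.3925,.17]),shift([.493,.3925,.0455]))
```

```text
[0.53011698 0.04287592 0.23260709] [-0.31985155 -0.44485198 -3.86944082] 59.71199691295624
[0.17001054 0.30769492 0.06226417] [0.16985174 0.30780081 0.18676403]
```

View pics/w2.png

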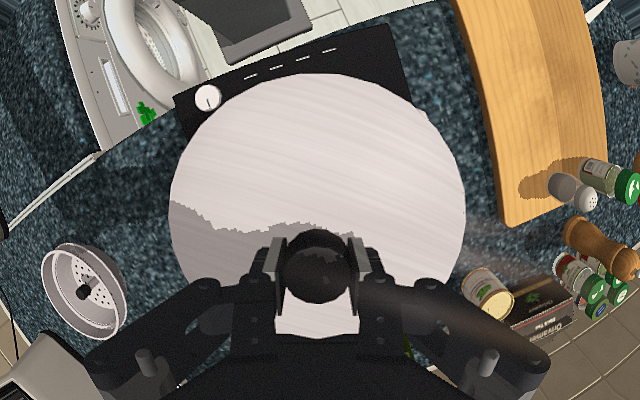

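The lid is held level in the fingers, knob at (318,268). Next I carry it over to the board.

Request:
creep_tool(
  ticks=[
    {"dx": 0.02, "dy": 0.036, "aperture": 0},
    {"dx": 0.045, "dy": 0.082, "aperture": 0},
    {"dx": 0.07, "dy": 0.127, "aperture": 0},
    {"dx": 0.096, "dy": 0.173, "aperture": 0},
    {"dx": 0.121, "dy": 0.219, "aperture": 0},
    {"dx": 0.144, "dy": 0.261, "dz": 0.02, "aperture": 0},
    {"dx": 0.162, "dy": 0.293, "dz": 0.04, "aperture": 0},
    {"dx": 0.17, "dy": 0.308, "dz": 0.07, "aperture": 0},
    {"dx": 0.17, "dy": 0.308, "dz": 0.11, "aperture": 0},
    {"dx": 0.17, "dy": 0.308, "dz": 0.14, "aperture": 0},
    {"dx": 0.17, "dy": 0.308, "dz": 0.16, "aperture": 0},
    {"dx": 0.17, "dy": 0.308, "dz": 0.17, "aperture": 0},
    {"dx": 0.17, "dy": 0.308, "dz": 0.175, "aperture": 0},
    {"dx": 0.17, "dy": 0.308, "dz": 0.178, "aperture": 0},
    {"dx": 0.17, "dy": 0.308, "dz": 0.178, "aperture": 0},
  ],
)

```text
clock: 6.32
position: [0.4941, 0.393, 0.0559]
ee_rot: [0.199, 0.98, 0.0, 0.0]
ft_force: [-0.0, -0.2, -2.0]
grip_width: 0.352
grasp_force: 59.9
```

Run:
```python
from h import *
o=status.get_obs();print(o['position'],o['ft_force'],shift([.493,.3925,.0455]))
```

```text
[0.49409192 0.39300087 0.05587943] [-0.02233722 -0.19602686 -2.02667377] [ 0.00081399 -0.00089542  0.01037841]
```

Request:
creep_tool(
  ticks=[
    {"dz": 0.003, "aperture": 0},
    {"dz": 0.006, "aperture": 0},
    {"dz": 0.008, "aperture": 0},
    {"dz": 0.009, "aperture": 0},
    {"dz": 0.009, "aperture": 0},
    {"dz": 0.009, "aperture": 0},
  ],
)

```text
clock: 7.08
position: [0.4938, 0.3928, 0.0464]
ee_rot: [0.199, 0.98, 0.0, 0.0]
ft_force: [-0.4, 0.0, -3.0]
grip_width: 0.358
grasp_force: 60.1
```

Request:
creep_tool(
  ticks=[
    {"dz": 0.001, "aperture": 0},
    {"dz": 0.002, "aperture": 0},
    {"dz": 0.002, "aperture": 0},
  ],
)

```text
clock: 7.45
position: [0.4939, 0.3929, 0.046]
ee_rot: [0.199, 0.98, 0.0, 0.0]
ft_force: [-5.7, -4.8, 13.6]
grip_width: 0.362
grasp_force: 61.4
```

Request:
creep_tool(
  ticks=[
    {"dz": -0.001, "aperture": 0},
    {"dz": -0.001, "aperture": 0.45},
    {"dz": -0.001, "aperture": 0.6},
    {"dz": -0.001, "aperture": 1},
    {"dz": -0.001, "aperture": 1},
    {"dz": -0.001, "aperture": 1},
    {"dz": -0.001, "aperture": 1},
    {"dz": -0.03, "aperture": 1},
    {"dz": -0.08, "aperture": 1},
    {"dz": -0.13, "aperture": 1},
    {"dz": -0.17, "aperture": 1},
    {"dz": -0.2, "aperture": 1},
    {"dz": -0.2, "aperture": 1},
    {"dz": -0.2, "aperture": 1},
  ],
)

```text
clock: 9.2
position: [0.4935, 0.3926, 0.2435]
ee_rot: [0.199, 0.98, -0.0, -0.0]
ft_force: [0.2, 0.2, -0.9]
grip_width: 1.002
grasp_force: 0.0
```

```bash
python3 - <<'E'
from h import *
o=status.get_obs();print(o['position'],o['ft_force'],shift([.5545,-.382,.22]))
w=cam.camera('wrist');t=cam.camera('top')
cv2.imwrite('pics/w3.png',w);cv2.imwrite('pics/t3.png',t);cv2.imwrite('pics/m3.png',np.hstack([cv2.resize(w,(480,300)),cv2.resize(t[150:280,170:310],(320,300))]))
E
```

```text
[0.49353228 0.39259519 0.24347977] [ 0.19405252  0.17881969 -0.86365083] [-0.35764153 -0.68977353  0.02389724]
```

View pics/m3.png

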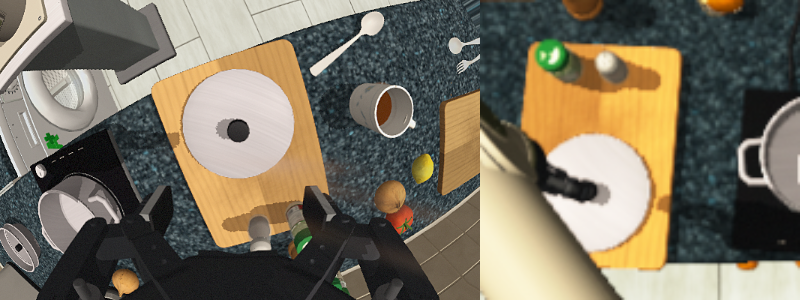

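The lid lies flat, knob up, on the free end of the board and the jars haven't moved. I'll measure the lid here, then move to the steamer.

Add to h.py:
```python
from scipy.optimize import least_squares
def circ(im,o,g,z,x0):
    "fit circle, centre x0[:2] radius x0[2] at height z, to the outer contour of mask g"
    u=wproj([[x0[0],x0[1],z]],o)[0]
    cs=max(cv2.findContours(g,0,1)[0],key=lambda c:cv2.contourArea(c) if cv2.pointPolygonTest(cv2.convexHull(c),tuple(map(float,u)),False)>0 else 0)[:,0]
    P=np.array([wat(a,b,z,o)[:2] for a,b in cs])
    f=least_squares(lambda x:np.hypot(*(P-x[:2]).T)-x[2],x0,loss='soft_l1',f_scale=.001);return f.x,len(P),np.median(abs(f.fun))
```

Run:
```python
from h import *
o=status.get_obs();im=cv2.imread('pics/w3.png')
g=cv2.morphologyEx(((im.min(2)>135)).astype(np.uint8),cv2.MORPH_OPEN,np.ones((15,15)))
print(circ(im,o,g,.029,[.493,.392,.089]))
```

```text
(array([0.49406496, 0.39429305, 0.08831541]), 419, np.float64(0.0003192803826787688))
```

Request:
creep_tool(
  ticks=[
    {"dx": -0.02, "dy": -0.04, "aperture": 1},
    {"dx": -0.06, "dy": -0.11, "aperture": 1},
    {"dx": -0.12, "dy": -0.23, "aperture": 1},
    {"dx": -0.24, "dy": -0.46, "aperture": 1},
    {"dx": -0.358, "dy": -0.69, "dz": 0.02, "aperture": 1},
    {"dx": -0.358, "dy": -0.69, "dz": 0.02, "aperture": 1},
    {"dx": -0.358, "dy": -0.69, "dz": 0.02, "aperture": 1},
    {"dx": -0.358, "dy": -0.69, "dz": 0.02, "aperture": 1},
    {"dx": -0.358, "dy": -0.69, "dz": 0.02, "aperture": 1},
    {"dx": -0.358, "dy": -0.69, "dz": 0.02, "aperture": 1},
    {"dx": -0.358, "dy": -0.69, "dz": 0.02, "aperture": 1},
    {"dx": -0.358, "dy": -0.69, "dz": 0.02, "aperture": 1},
    {"dx": -0.358, "dy": -0.69, "dz": 0.02, "aperture": 1},
    {"dx": -0.358, "dy": -0.69, "dz": 0.02, "aperture": 1},
    {"dx": -0.358, "dy": -0.69, "dz": 0.02, "aperture": 1},
    {"dx": -0.358, "dy": -0.69, "dz": 0.02, "aperture": 1},
    {"dx": -0.358, "dy": -0.69, "dz": 0.02, "aperture": 1},
    {"dx": -0.358, "dy": -0.69, "dz": 0.02, "aperture": 1},
  ],
)

```text
clock: 11.55
position: [0.5553, -0.3815, 0.2245]
ee_rot: [0.198, 0.98, 0.0, 0.0]
ft_force: [-0.7, -0.3, -0.2]
grip_width: 0.997
grasp_force: 0.0
```

Run:
```python
from h import *
o=status.get_obs();print(o['position'],o['joint_pos'])
cv2.imwrite('pics/w4.png',cam.camera('wrist'))
print(wproj([[.5545,-.382,.047],[.5545,-.382,.068]],o))
```

```text
[ 0.55531027 -0.38146488  0.22450782] [ 0.08410239  0.50197803  0.65829849  1.35619701 -0.30473287  1.3843403
  1.91005209]
[[314.42990322 174.02392783]
 [314.29590037 178.65605425]]
```

View pics/w4.png

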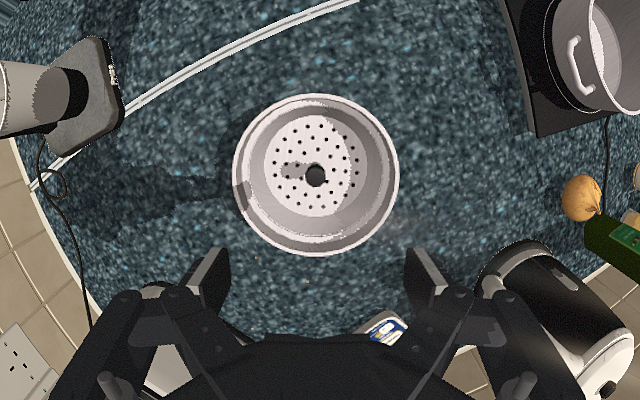

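The steamer knob is at (315,176), within 1 px of the prediction. I'll descend and grip.

Request:
creep_tool(
  ticks=[
    {"dy": -0.001, "dz": 0.04, "aperture": 1},
    {"dy": -0.001, "dz": 0.09, "aperture": 1},
    {"dy": -0.001, "dz": 0.14, "aperture": 1},
    {"dy": -0.001, "dz": 0.17, "aperture": 1},
    {"dy": -0.001, "dz": 0.185, "aperture": 1},
    {"dy": -0.001, "dz": 0.198, "aperture": 1},
    {"dy": -0.001, "dz": 0.198, "aperture": 1},
    {"dy": -0.001, "dz": 0.198, "aperture": 1},
    {"dy": -0.001, "dz": 0.198, "aperture": 0},
    {"dy": -0.001, "dz": 0.198, "aperture": 0},
    {"dy": -0.001, "dz": 0.198, "aperture": 0},
    {"dy": -0.001, "dz": 0.198, "aperture": 0},
    {"dy": -0.001, "dz": 0.198, "aperture": 0},
    {"dy": -0.001, "dz": 0.198, "aperture": 0},
    {"dy": -0.001, "dz": 0.198, "aperture": 0},
  ],
  grip_n=60,
)

```text
clock: 13.48
position: [0.5548, -0.3831, 0.0266]
ee_rot: [0.199, 0.98, 0.0, 0.0]
ft_force: [-1.2, 1.3, 5.6]
grip_width: 0.238
grasp_force: 58.5
```

Request:
creep_tool(
  ticks=[
    {"dz": -0.005, "aperture": 0},
    {"dz": -0.015, "aperture": 0},
    {"dz": -0.04, "aperture": 0},
    {"dz": -0.08, "aperture": 0},
    {"dz": -0.12, "aperture": 0},
    {"dz": -0.15, "aperture": 0},
    {"dz": -0.17, "aperture": 0},
    {"dz": -0.17, "aperture": 0},
    {"dz": -0.17, "aperture": 0},
  ],
)

```text
clock: 14.6
position: [0.5542, -0.3825, 0.1947]
ee_rot: [0.199, 0.98, 0.0, -0.001]
ft_force: [0.5, 0.3, -3.6]
grip_width: 0.233
grasp_force: 58.8
```

Run:
```python
from h import *
o=status.get_obs();print(o['position'],o['ft_force'],o['grasp_force'])
t=cam.camera('top');w=cam.camera('wrist');cv2.imwrite('pics/t5.png',t);cv2.imwrite('pics/w5.png',w)
a=np.linspace(0,2*np.pi,60,endpoint=False)
v=cv2.resize(t[170:280,260:380],None,fx=4,fy=4,interpolation=cv2.INTER_CUBIC)
for r,z,col in((.084,.116,(0,0,255)),(.081,.116,(0,255,0))):
    q=proj('top',np.c_[.531+r*np.cos(a),.044+r*np.sin(a),0*a+z])
    for x,y in q: cv2.circle(v,(int((x-260+.5)*4),int((y-170+.5)*4)),1,col,-1)
cv2.imwrite('pics/m5.png',np.hstack([v[:400],cv2.resize(w[:,100:540],None,fx=.7,fy=1)[:, :310]]))
```

```text
[ 0.55416832 -0.3825465   0.19470496] [ 0.50671928  0.27524777 -3.60304224] 58.78002047538757
```

View pics/m5.png

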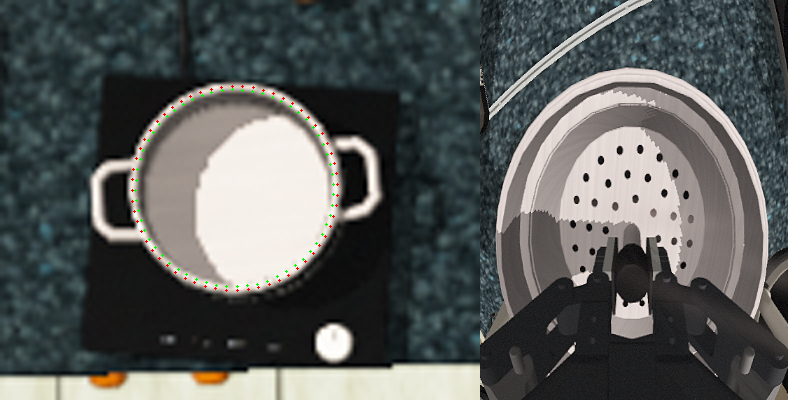

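Run:
```python
from h import *
from scipy.optimize import minimize
a=np.linspace(0,2*np.pi,180,endpoint=False)
def samp(im,x,y,r,z):
    q=proj('top',np.c_[x+r*np.cos(a),y+r*np.sin(a),0*a+z]).astype(np.float32)
    return cv2.remap(im,q[None,:,0],q[None,:,1],cv2.INTER_LINEAR)[0].astype(float)
def fit(f,r,z,x0):
    im=cv2.imread(f,0)
    c=lambda p:-(samp(im,p[0],p[1],r-.002,z)-samp(im,p[0],p[1],r+.002,z)).clip(0,80).mean()
    return minimize(c,x0,method='Nelder-Mead',options=dict(initial_simplex=[np.array(x0)+d for d in((0,0),(.004,0),(0,.004))])).x
print('lid on pan',fit('pics/top1.png',.089,.116,[.531,.044]))
print('pan',fit('pics/t5.png',.084,.116,[.531,.044]),fit('pics/top1.png',.084,.1,[.531,.044]))
print('lid board',fit('pics/t5.png',.089,.028,[.494,.394]))
print('steamer',fit('pics/top1.png',.084,.068,[.5545,-.382]))
print('ring?',atz('top',318,215,.036))
```

```text
lid on pan [0.53101229 0.04355575]
pan [0.53191185 0.04439049] [0.52459945 0.04660201]
lid board [0.49466514 0.39496745]
steamer [ 0.55645258 -0.38212252]
ring? [0.54557602 0.04694121 0.036     ]
```

Run:
```python
from h import *
o=status.get_obs();im=cv2.imread('pics/w5.png',0).astype(np.float32)
z=o['position'][2]-.0266+.068;a=np.linspace(0,2*np.pi,240,endpoint=False)
from scipy.optimize import minimize
def s(x,y,r):
    q=wproj(np.c_[x+r*np.cos(a),y+r*np.sin(a),0*a+z],o).astype(np.float32)
    return np.where(q[:,1]<200,cv2.remap(im,q[None,:,0],q[None,:,1],cv2.INTER_LINEAR)[0],0),q
for r in(.084,.085):
    m=minimize(lambda p:-(s(*p,r-.001)[0]-s(*p,r+.001)[0]).clip(0,60).mean(),o['position'][:2],method='Nelder-Mead',options=dict(initial_simplex=[o['position'][:2]+d for d in((0,0),(.004,0),(0,.004))]));print(m.x-o['position'][:2],m.fun)
print(shift([.532,.0445,.20]))
```

```text
[-0.0005625   0.00190625] -20.75
[0.00025  0.001125] -20.5
[ 0.18658983  0.3847937  -0.00478591]
```

Request:
creep_tool(
  ticks=[
    {"dx": 0.01, "dy": 0.02, "aperture": 0},
    {"dx": 0.03, "dy": 0.06, "aperture": 0},
    {"dx": 0.055, "dy": 0.11, "aperture": 0},
    {"dx": 0.08, "dy": 0.165, "aperture": 0},
    {"dx": 0.105, "dy": 0.22, "aperture": 0},
    {"dx": 0.13, "dy": 0.27, "aperture": 0},
    {"dx": 0.155, "dy": 0.32, "aperture": 0},
    {"dx": 0.175, "dy": 0.36, "aperture": 0},
    {"dx": 0.186, "dy": 0.384, "aperture": 0},
    {"dx": 0.186, "dy": 0.384, "aperture": 0},
    {"dx": 0.186, "dy": 0.384, "aperture": 0},
    {"dx": 0.186, "dy": 0.384, "dz": 0.02, "aperture": 0},
    {"dx": 0.186, "dy": 0.384, "dz": 0.04, "aperture": 0},
    {"dx": 0.186, "dy": 0.384, "dz": 0.045, "aperture": 0},
    {"dx": 0.186, "dy": 0.384, "dz": 0.045, "aperture": 0},
  ],
)

```text
clock: 16.58
position: [0.5328, 0.0423, 0.1514]
ee_rot: [0.199, 0.98, -0.0, -0.0]
ft_force: [0.6, 0.0, -2.5]
grip_width: 0.24
grasp_force: 59.2
```

Run:
```python
from h import *
print(shift([.532,.0437,.1046]))
```

```text
[0.0013076  0.00102705 0.04683999]
```

Request:
creep_tool(
  ticks=[
    {"dx": 0.001, "dy": 0.001, "dz": 0.01, "aperture": 0},
    {"dx": 0.001, "dy": 0.001, "dz": 0.02, "aperture": 0},
    {"dx": 0.001, "dy": 0.001, "dz": 0.03, "aperture": 0},
    {"dx": 0.001, "dy": 0.001, "dz": 0.036, "aperture": 0},
    {"dx": 0.001, "dy": 0.001, "dz": 0.04, "aperture": 0},
    {"dx": 0.001, "dy": 0.001, "dz": 0.042, "aperture": 0},
    {"dx": 0.001, "dy": 0.001, "dz": 0.042, "aperture": 0},
  ],
)

```text
clock: 17.45
position: [0.5323, 0.0444, 0.1093]
ee_rot: [0.199, 0.98, 0.0, 0.0]
ft_force: [-0.4, -0.6, -3.7]
grip_width: 0.234
grasp_force: 59.1
```

Request:
creep_tool(
  ticks=[
    {"dz": 0.002, "aperture": 0},
    {"dz": 0.003, "aperture": 0},
    {"dz": 0.004, "aperture": 0},
    {"dz": 0.005, "aperture": 0},
    {"dz": 0.005, "aperture": 0},
    {"dz": 0.005, "aperture": 0},
  ],
)

```text
clock: 18.2
position: [0.5322, 0.0444, 0.1045]
ee_rot: [0.199, 0.98, 0.0, 0.0]
ft_force: [-2.6, -0.5, 2.0]
grip_width: 0.238
grasp_force: 59.7
```

Request:
creep_tool(
  ticks=[
    {"aperture": 0.35},
    {"aperture": 0.5},
    {"aperture": 1},
    {"aperture": 1},
    {"aperture": 1},
    {"aperture": 1},
    {"dz": -0.03, "aperture": 1},
    {"dz": -0.08, "aperture": 1},
    {"dz": -0.13, "aperture": 1},
    {"dz": -0.16, "aperture": 1},
    {"dz": -0.16, "aperture": 1},
    {"dz": -0.16, "aperture": 1},
  ],
)

```text
clock: 19.7
position: [0.5319, 0.0443, 0.2635]
ee_rot: [0.199, 0.98, -0.0, -0.0]
ft_force: [0.3, 0.1, -0.6]
grip_width: 1.0
grasp_force: 0.0
```

Run:
```python
from h import *
o=status.get_obs();im=cam.camera('wrist');s=cam.camera('side');cv2.imwrite('pics/w6.png',im);cv2.imwrite('pics/s6.png',s)
print(o['position'],shift([.494,.3945,.20]))
v=cv2.resize(s[170:270,280:400],(480,400),interpolation=cv2.INTER_CUBIC)
a=np.linspace(0,2*np.pi,60,endpoint=False)
w=im.copy()
for r,z,c in((.084,.146,(0,0,255)),(.086,.116,(0,255,0))):
    for x,y in wproj(np.c_[.532+r*np.cos(a),.0445+r*np.sin(a),0*a+z],o):cv2.circle(w,(int(x),int(y)),1,c,-1)
cv2.imwrite('pics/m6.png',np.hstack([v,w[0:400,160:480]]))
```

```text
[0.53189139 0.0443381  0.26352337] [0.17086392 0.30797109 0.06300243]
```

View pics/m6.png

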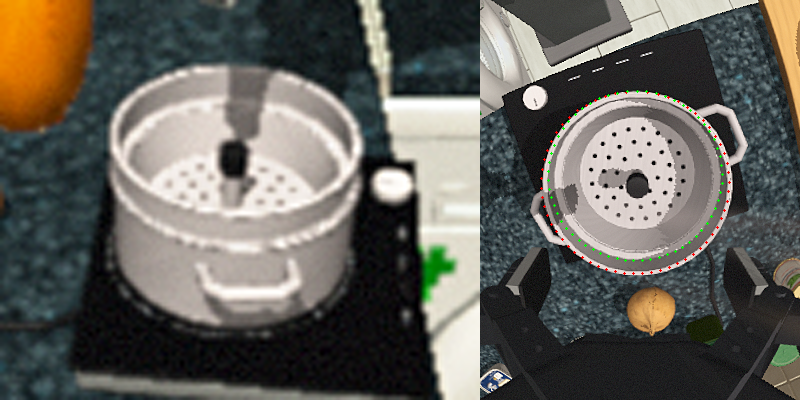

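The steamer is seated all round and level: its rim matches the predicted circle centred at (.532,.0445). Next I fetch the lid.

Request:
creep_tool(
  ticks=[
    {"dx": 0.02, "dy": 0.036, "aperture": 1},
    {"dx": 0.045, "dy": 0.082, "aperture": 1},
    {"dx": 0.07, "dy": 0.127, "aperture": 1},
    {"dx": 0.096, "dy": 0.173, "aperture": 1},
    {"dx": 0.121, "dy": 0.219, "aperture": 1},
    {"dx": 0.144, "dy": 0.261, "dz": 0.02, "aperture": 1},
    {"dx": 0.162, "dy": 0.293, "dz": 0.04, "aperture": 1},
    {"dx": 0.171, "dy": 0.307, "dz": 0.08, "aperture": 1},
    {"dx": 0.171, "dy": 0.307, "dz": 0.12, "aperture": 1},
    {"dx": 0.171, "dy": 0.307, "dz": 0.16, "aperture": 1},
    {"dx": 0.171, "dy": 0.307, "dz": 0.19, "aperture": 1},
    {"dx": 0.171, "dy": 0.307, "dz": 0.205, "aperture": 1},
    {"dx": 0.171, "dy": 0.307, "dz": 0.215, "aperture": 1},
    {"dx": 0.171, "dy": 0.307, "dz": 0.2165, "aperture": 1},
    {"dx": 0.171, "dy": 0.307, "dz": 0.2165, "aperture": 1},
    {"dx": 0.171, "dy": 0.307, "dz": 0.2165, "aperture": 1},
  ],
)

```text
clock: 21.8
position: [0.4946, 0.3941, 0.0487]
ee_rot: [0.199, 0.98, 0.001, 0.0]
ft_force: [-0.7, 0.0, -0.4]
grip_width: 0.998
grasp_force: 0.0
```

Request:
creep_tool(
  ticks=[
    {"aperture": 0},
    {"aperture": 0},
    {"aperture": 0},
    {"aperture": 0},
    {"aperture": 0},
    {"aperture": 0},
    {"aperture": 0},
  ],
  grip_n=60,
)

```text
clock: 22.68
position: [0.4944, 0.3939, 0.0482]
ee_rot: [0.199, 0.98, 0.0, 0.0]
ft_force: [-1.1, 0.2, 5.2]
grip_width: 0.354
grasp_force: 59.7
```

Request:
creep_tool(
  ticks=[
    {"dz": -0.005, "aperture": 0},
    {"dz": -0.015, "aperture": 0},
    {"dz": -0.04, "aperture": 0},
    {"dz": -0.08, "aperture": 0},
    {"dz": -0.12, "aperture": 0},
    {"dz": -0.16, "aperture": 0},
    {"dz": -0.19, "aperture": 0},
    {"dz": -0.2, "aperture": 0},
    {"dz": -0.2, "aperture": 0},
    {"dz": -0.2, "aperture": 0},
  ],
)

```text
clock: 23.92
position: [0.4936, 0.3933, 0.2461]
ee_rot: [0.199, 0.98, -0.001, -0.001]
ft_force: [-0.4, 0.2, -3.0]
grip_width: 0.355
grasp_force: 59.7
```

Run:
```python
from h import *
from scipy.optimize import minimize
o=status.get_obs();w=cam.camera('wrist');t=cam.camera('top');cv2.imwrite('pics/w7.png',w);cv2.imwrite('pics/t7.png',t)
print(o['position'],o['grasp_force'])
a=np.linspace(0,2*np.pi,240,endpoint=False)
def fit(f,r,z,x0,o,vmax):
    im=cv2.imread(f,0).astype(np.float32);x0=np.array(x0)
    def s(x,y,r):
        q=wproj(np.c_[x+r*np.cos(a),y+r*np.sin(a),0*a+z],o).astype(np.float32)
        return np.where(q[:,1]<vmax,cv2.remap(im,q[None,:,0],q[None,:,1],cv2.INTER_LINEAR)[0],0)
    m=minimize(lambda p:-(s(*p,r-.001)-s(*p,r+.001)).clip(0,60).mean(),x0,method='Nelder-Mead',options=dict(initial_simplex=[x0+d for d in((0,0),(.004,0),(0,.004))]));return m.x,m.fun
o6=dict(position=np.array([.53189,.04434,.26352]),ee_rot=o['ee_rot'])
print('steamer',fit('pics/w6.png',.084,.146,[.532,.0445],o6,300))
z=o['position'][2]-.0262+.007
r=fit('pics/w7.png',.089,z,o['position'][:2],o,220);print('lid-tcp',r[0]-o['position'][:2],r[1])
print(shift([.532,.0445,o['position'][2]]))
```

```text
[0.49364516 0.39330583 0.24609461] 59.674124121665955
steamer (array([0.53290418, 0.04554576]), np.float64(-54.18044662475586))
lid-tcp [0.00135999 0.00114776] -23.52596092224121
[-0.17102212 -0.30647716  0.00075336]
```

Request:
creep_tool(
  ticks=[
    {"dx": -0.02, "dy": -0.036, "aperture": 0},
    {"dx": -0.045, "dy": -0.082, "aperture": 0},
    {"dx": -0.07, "dy": -0.127, "aperture": 0},
    {"dx": -0.096, "dy": -0.173, "aperture": 0},
    {"dx": -0.121, "dy": -0.219, "aperture": 0},
    {"dx": -0.144, "dy": -0.261, "aperture": 0},
    {"dx": -0.162, "dy": -0.293, "aperture": 0},
    {"dx": -0.171, "dy": -0.3065, "aperture": 0},
    {"dx": -0.171, "dy": -0.3065, "aperture": 0},
    {"dx": -0.171, "dy": -0.3065, "aperture": 0},
    {"dx": -0.171, "dy": -0.3065, "dz": 0.02, "aperture": 0},
    {"dx": -0.171, "dy": -0.3065, "dz": 0.04, "aperture": 0},
    {"dx": -0.171, "dy": -0.3065, "dz": 0.055, "aperture": 0},
    {"dx": -0.171, "dy": -0.3065, "dz": 0.062, "aperture": 0},
    {"dx": -0.171, "dy": -0.3065, "dz": 0.062, "aperture": 0},
    {"dx": -0.171, "dy": -0.3065, "dz": 0.062, "aperture": 0},
  ],
)

```text
clock: 26.02
position: [0.5328, 0.0449, 0.1865]
ee_rot: [0.199, 0.98, 0.0, 0.0]
ft_force: [-0.6, 0.2, -3.3]
grip_width: 0.356
grasp_force: 60.0
```

Run:
```python
from h import *
o=status.get_obs();print(o['position'],o['ft_force'],shift([.5318,.0442,.1662]))
```

```text
[0.53282188 0.044934   0.18647068] [-0.57221314  0.24282204 -3.25882114] [ 0.00067167 -0.00108873  0.02026936]
```

Request:
creep_tool(
  ticks=[
    {"dx": 0.0005, "dy": -0.0005, "dz": 0.006, "aperture": 0},
    {"dx": 0.0005, "dy": -0.0005, "dz": 0.011, "aperture": 0},
    {"dx": 0.0005, "dy": -0.0005, "dz": 0.014, "aperture": 0},
    {"dx": 0.0005, "dy": -0.0005, "dz": 0.016, "aperture": 0},
    {"dx": 0.0005, "dy": -0.0005, "dz": 0.018, "aperture": 0},
    {"dx": 0.0005, "dy": -0.0005, "dz": 0.019, "aperture": 0},
    {"dx": 0.0005, "dy": -0.0005, "dz": 0.019, "aperture": 0},
  ],
)

```text
clock: 26.9
position: [0.5318, 0.0446, 0.1668]
ee_rot: [0.199, 0.98, 0.0, -0.0]
ft_force: [-0.0, 0.1, -3.0]
grip_width: 0.351
grasp_force: 60.0
```

Request:
creep_tool(
  ticks=[
    {"dz": 0.0005, "aperture": 0},
    {"dz": 0.001, "aperture": 0},
    {"dz": 0.0015, "aperture": 0},
    {"dz": 0.0015, "aperture": 0},
  ],
)

```text
clock: 27.4
position: [0.5319, 0.0446, 0.166]
ee_rot: [0.199, 0.98, 0.0, 0.0]
ft_force: [-3.8, -0.5, 5.3]
grip_width: 0.35
grasp_force: 60.8
```

Contact came at the expected seated height (.166 against .1662). I'll release, back off and check.

Request:
creep_tool(
  ticks=[
    {"aperture": 0.45},
    {"aperture": 0.6},
    {"aperture": 1},
    {"aperture": 1},
    {"aperture": 1},
    {"aperture": 1},
    {"dz": -0.03, "aperture": 1},
    {"dz": -0.08, "aperture": 1},
    {"dz": -0.12, "aperture": 1},
    {"dx": 0.05, "dz": -0.12, "aperture": 1},
    {"dx": 0.1, "dz": -0.12, "aperture": 1},
    {"dx": 0.1, "dz": -0.12, "aperture": 1},
    {"dx": 0.1, "dz": -0.12, "aperture": 1},
  ],
)

```text
clock: 29.02
position: [0.4401, 0.0833, 0.2856]
ee_rot: [0.199, 0.98, 0.0, 0.0]
ft_force: [0.3, -0.3, -1.1]
grip_width: 1.003
grasp_force: 0.0
```

Run:
```python
from h import *
o=status.get_obs();print(o['position'],o['ft_force'])
s=cam.camera('side');t=cam.camera('top')
v=cv2.resize(s[160:270,280:400],(440,400),interpolation=cv2.INTER_CUBIC)
u=cv2.resize(t[150:280,170:370],(360,234),interpolation=cv2.INTER_CUBIC)
cv2.imwrite('pics/m8.png',np.hstack([v,cv2.copyMakeBorder(u,0,166,0,0,0)]))
```

```text
[0.44005703 0.08325764 0.28556836] [ 0.27263095 -0.3018784  -1.11612687]
```

View pics/m8.png

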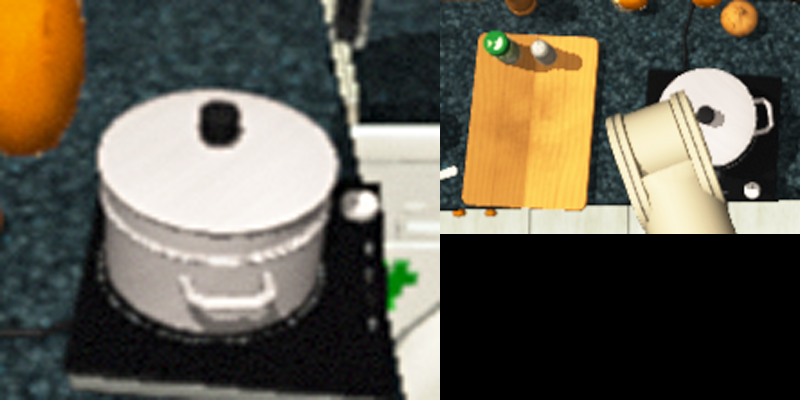

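The picture shows the lid level and seated on the steamer, the steamer on the pan, the pan on its ring, and both jars where they were.

```bash
python3 -c "
from workcell import manip, cam, status
print(manip.hand_in())"
```

```text
the job is handed in; nothing more can be done
None
```

The job is done and handed in at about 29 s: the lid went knob up onto the board, the steamer sits on the pan's rim, the lid is seated level on the steamer, and the pan is still on its ring with both jars where they were; I confirmed this in the last pictures, but the hand-in returned no verdict.

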